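# Engage the sliding gear of the drive trainer and lock it

## Task

On the gear-drive trainer, push the raised big gear down its shaft, rocking it to and fro so that its teeth find the gaps of the braked small gear, until it sits fully home beside it; feel your way and do not force it. Then turn the cam knob clockwise until the sprung keeper drops into the cam's notch and its nose snaps over the gear's rim. Leave the oil bottle standing where it is.

Things in the scene. Friction and masses are not known exactly. Their poses are not given: they have to be found in the camera images.
- trainer: Gear-drive trainer, a fixed grey housing 150 x 330 x 50 mm on a 180 x 350 mm foot plate. Origin on the table below the big gear's shaft; z up, y along the housing: small gear at y = +90 mm, cam knob at y = -125 mm. A steel shaft (18 mm thick) stands at x = y = 0 to 100 mm above the table. Motor behind (+x), below 64 mm.
- big_gear: Big aluminium gear, 18 teeth, 118 mm over the teeth, disc 16 mm thick. Origin on its axis at the disc's underside; x axis along one of 4 straight ribs. On the disc stand a round hub (36 mm wide, 18 mm high) and 4 ribs at 90 degrees (8 mm thick, as high, from the hub out to 46 mm from the axis). It turns easily; tips fit between ribs, to push a rib while pressing on the disc.
- small_gear_top (a point): Small dark steel gear, 12 teeth, 82 mm over the teeth, 16 mm thick, braked: it does not turn. Point on its axis level with the top of its teeth. Its tooth angle differs every time and is not given. The big gear meshes where a tooth meets a gap (play about 0.017 rad either way, pitch of the big gear 0.349 rad); its disc's top is then level with this point when home.
- gear_slide (a joint): How far the big gear has been pushed down its shaft, m: 0 = fully up, 0.028 = fully home on its stop. It stays where it is left; a downward push of about 3 N slides it. At about 0.012 its teeth land on the small gear's teeth unless they are in phase.
- knob_bar (a point): Black cam knob: an upright bar 60 x 13 x 32 mm (grip it across the 13 mm) over a cam disc 48 mm wide, 12 mm thick, with one notch. Point at the bar's centre on its upright axis, x axis along the bar; bar from 16 mm above to 16 mm below, then a 14 mm neck, then the disc. Clockwise from above by 0.7 to 1.4 rad brings the notch to the roller (it begins to drop 0.15 rad before); the bar then lies along the trainer's y axis.
- keeper (a joint): Sprung (4 N) steel keeper plate, 24 mm wide, 6 mm thick, under the cam; its roller pin (no higher than the cam disc) rides on the cam on the side away from the gear. m: 0 = held back by the cam, 0.010 = roller in the notch and nose 6 mm over the rim of the big gear. Jumps in when the notch comes round. It needs the big gear to be home first, and then holds it down.
- keeper_nose (a point): Middle of the top edge of the keeper plate's nose, which points to the big gear (trainer's +y), 83 mm above the table.
- oil_bottle: White bottle, 42 mm wide, 125 mm tall, loose, standing on the table in front of the trainer. Origin at the centre of its underside.

How it is judged:
By the outcome, as a careful person would: the job done as asked, in the order asked, and still so for the second after the job is handed in, with the robot touching nothing.
It also fails if it takes over 58 s, if anything falls off the work surface, if the arm or the gripper's body presses on something with over 40 N, if the wrist force passes 120 N, or if a joint passes its speed limit or range.

## Robot

A 7-joint arm with a two-finger parallel gripper is mounted at the origin on the work surface. World frame = base frame: x ahead of the robot, y to its left, z up, the work surface at z = 0. Lengths are in mm, angles in rad, forces in N, time in s.
With the tool pointing down it reaches from about 400 to 875 mm from the base axis. Payload 4.4 kg.
Tool frame: the origin (TCP) lies at the very end of the fingers, on their centre line; the grasp point (between the pads) lies 19 mm behind it; x points along the fingers, y is the direction in which the jaws open and shut, and the axes are right-handed (so a half turn about x gives the same grasp; the last joint's range is limited). The gripper opens to 85 mm and grips with 20 to 120 N. Pads are 22 mm wide; open, the fingers measure 114 mm over their backs; the gripper's body (76 mm by 85 mm) begins 54 mm behind the grasp point. The pads swing forward as they close: fully open they stand 13 mm farther back than shut.
Start: joints at [-1.224, 0.628, 0.038, 1.517, -0.027, 0.996, -0.02], TCP at [260.743, 595.425, 231.313] pointing down, gripper open.
Joint ranges: [-3.06, 3.06], [-0.37, 2.12], [-1.25, 1.32], [0.18, 2.47], [-1.1, 4.24], [0.23, 1.98], [-2.94, 2.94]. Speed limits (rad/s): [2.57, 2.57, 3.14, 3.14, 3.14, 3.14, 3.14].

## Interface

Orientations are given as [roll, pitch, yaw] about the fixed x, y, z axes, in that order (R = Rz(yaw) Ry(pitch) Rx(roll)).
In Python, from cell import readout, cams, order gives the robot as it stands. The module is installed in compiled form; this text tells all that it offers.
- The arm moves only by the shell command python3 -m creep 'ROWS'. ROWS is JSON, a list of rows, each a list of 3 entries, a list of its own where there are three numbers: the shift along the tool's x, y, z in units of 10 cm (1.0 is 10 cm), then the turn about the tool's x in units of pi/4 rad (1.0 is pi/4 rad), then the closure, from 0 (fully open) to 1 (shut). In form: [[[x, y, z], spin, gripper], ...]. A call has 1 to 20 rows; each row is the pose to reach, as a shift and turn from the pose commanded when the call began, along the tool's axes at that moment; what a row does not reach only later rows make up. A row lasts 1/10 s, in which the tool goes at most 50 mm and 8.59 degrees, less where a joint would pass 70% of its speed; a pose out of reach is approached as far as the arm can. A call with a number of a shift or a turn outside -1 to 1 is refused whole. A call with a gripper value outside its range is refused whole. The fingers move at their own pace and stop on an object; the grip force is fixed at half the most. Time passes only in rows, so rows that repeat a pose let the fingers close. It gives the time, the measured TCP pose, the force and the opening at its end, in the units of the state.
- readout.read_state(): the state, without advancing time (a new reading comes with each control period).
- cams.get_image(name): name is "scene" or "side" or "wrist"; returns the picture (480x640x3 uint8, blue, green, red); there is no depth.
- cams.get_calibration(name): a dict with "fx", "fy", "cx", "cy" (pixels), "R" (3x3) and "t" (3): a world point X has camera coordinates R X + t. Camera axes: x right, y down, z forward; pixel columns grow to the right and rows downward; lengths in mm; the calibration is good to about 2 mm. A picture is of the moment at which its call begins: read the wrist's pose just before it. get_calibration takes no time and is no camera call; for the wrist camera it gives the pose at the moment of the call.
- order.finish_job(): hands the job in, once; it reports no verdict.
The state is a dict: "clock": time; "qpos": joint angles; "qd": joint speeds; "tau": joint torques, N m; "eef_pos": TCP position; "tool_rot": TCP orientation; "force": force on the tool from outside, world axes, zero at the start; "torque": the same for the moment, N m; "width": finger opening in mm.
Only numpy, scipy, OpenCV 4.12 (cv2) and the standard library are available. Lean on these libraries where they do the work, as an engineer would, in place of code of your own. Each camera call takes 0.05 s, during which the arm holds its last target.

## Working session

There is one attempt and no reset: what is moved stays moved. The work goes in short steps, Python scripts to look and compute and a shell command to move; the robot and the scene stay as the last step left them, time stands still between calls to the robot, and variables do not carry over. Pictures are saved under pics/ and viewed, and the job is handed in when it is done.

```bash
mkdir -p pics
python3 - <<'E'
from cell import readout,cams
import cv2
print(readout.read_state())
for n in ("scene","side","wrist"):
    print(n,cams.get_calibration(n)); cv2.imwrite(f"pics/{n}0.png",cams.get_image(n))
E
```

```text
{'clock': 0.0, 'qpos': array([-1.22381738,  0.62933812,  0.03844554,  1.51841399, -0.02699347,
        0.99630947, -0.01999467]), 'qd': array([-5.61098456e-04, -1.74302618e-04,  5.60508367e-04,  1.51588625e-06,
        3.09473540e-04,  1.59947965e-03, -1.56322245e-03]), 'tau': array([ 6.63465180e-04, -5.63405585e+01,  1.22617945e+00, -1.93450713e+01,
        1.09165601e-02,  1.06919889e-02,  1.36793659e-05]), 'eef_pos': array([260.46766112, 594.81665112, 230.37965695]), 'tool_rot': array([-1.55335923,  1.56884554, -1.96613324]), 'force': array([ 0.90669387,  0.22778133, -0.98791256]), 'torque': array([-0.03322091,  0.02167434,  0.07901583]), 'width': 85.53376180101783}
scene {'fx': 570.7600184082511, 'fy': 570.7600184082511, 'cx': 320.0761355276968, 'cy': 246.22955602855535, 'R': array([[-0.06197901,  0.9980719 , -0.00332934],
       [ 0.66032308,  0.03850343, -0.74999394],
       [-0.74841969, -0.04868232, -0.66143632]]), 't': array([  -9.04254513, -289.44580241, 1303.18074198])}
side {'fx': 529.2174299111953, 'fy': 529.2174299111953, 'cx': 318.8161679639214, 'cy': 235.74035155192885, 'R': array([[ 0.7936937 , -0.60800946, -0.01935987],
       [-0.34528336, -0.42407353, -0.83722222],
       [ 0.50082902,  0.67118264, -0.54652004]]), 't': array([-394.68499754,  312.0744808 ,  532.88580005])}
wrist {'fx': 383.2102442334664, 'fy': 383.2102442334664, 'cx': 309.63864428129915, 'cy': 240.28337479245502, 'R': array([[ 0.40121599,  0.91598164, -0.00183409],
       [ 0.8686835 , -0.37986193,  0.31795267],
       [ 0.29054211, -0.12916094, -0.94810481]]), 't': array([-649.90706926,  -40.91856816,  381.18586918])}
```

View pics/scene0.png

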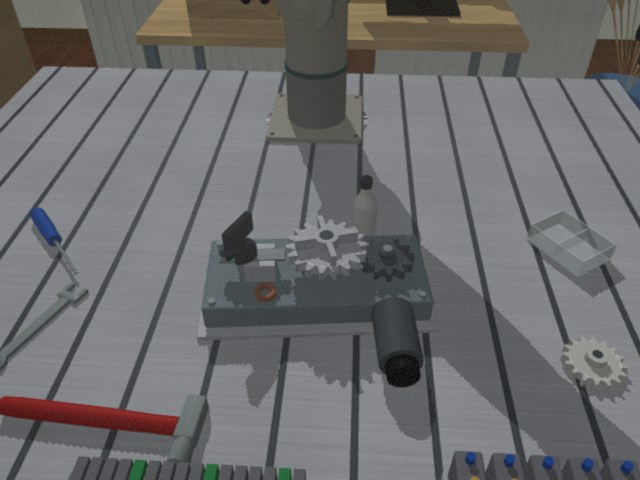

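View pics/side0.png

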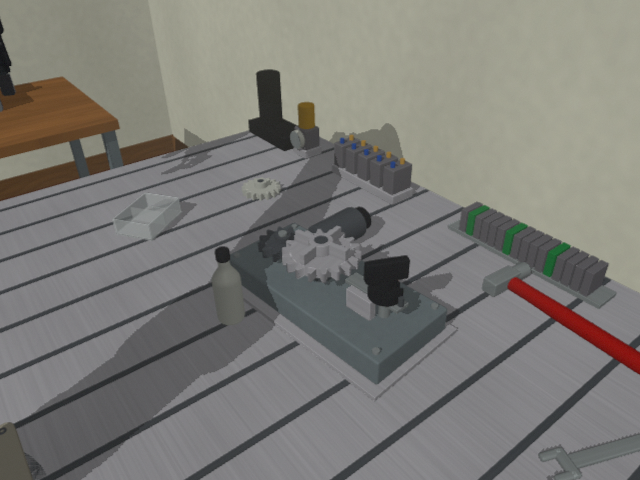

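View pics/wrist0.png

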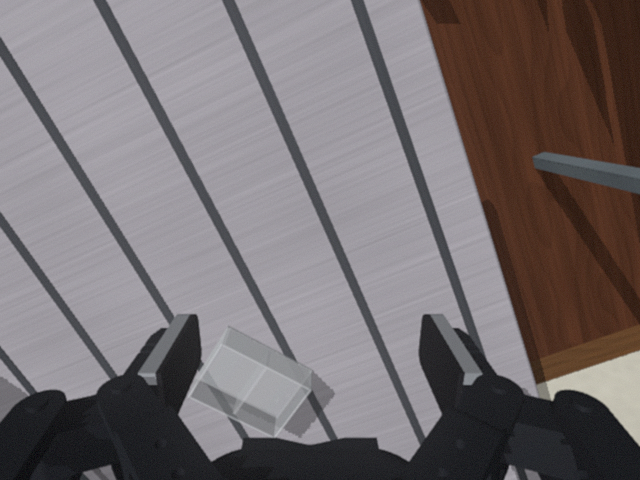

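The scene picture shows the big gear at (326,240), the small gear at (388,255), the knob at (238,235) and the bottle at (366,205). I'll enlarge both fixed views.

Run:
```python
import cv2
a=cv2.imread("pics/scene0.png")[170:350,190:440]; cv2.imwrite("pics/sceneA.png",cv2.resize(a,None,fx=3.2,fy=3.2,interpolation=2))
a=cv2.imread("pics/side0.png")[210:400,200:460]; cv2.imwrite("pics/sideA.png",cv2.resize(a,None,fx=3,fy=3,interpolation=2))
```

```text
(no output)
```

View pics/sceneA.png

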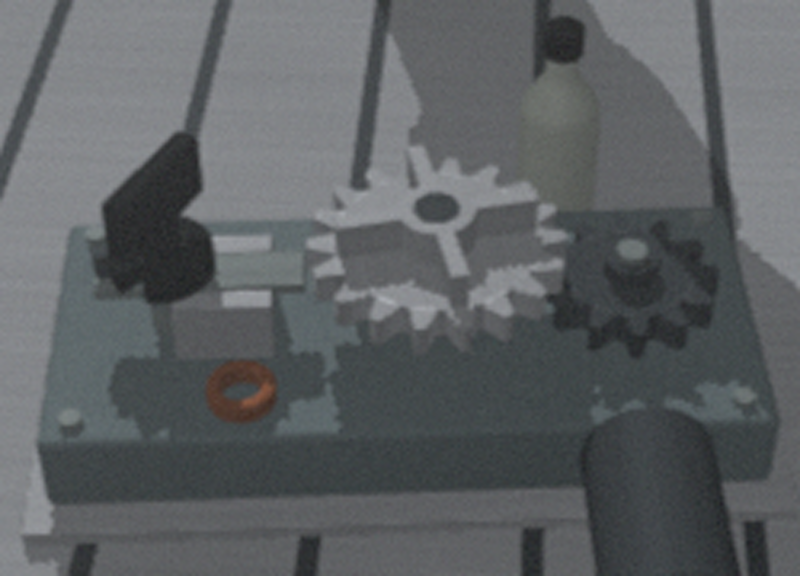

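View pics/sideA.png

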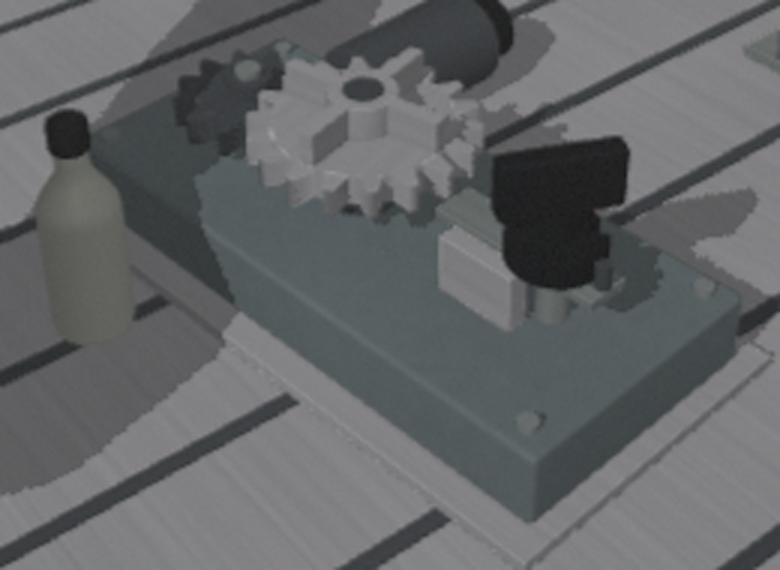

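```bash
cat > h.py <<'E'
import numpy as np,cv2
from cell import readout,cams
def P(c):
    K=np.array([[c['fx'],0,c['cx']],[0,c['fy'],c['cy']],[0,0,1]]); return K@np.c_[c['R'],c['t']]
def tri(obs):
    A=[]
    for c,(u,v) in obs:
        p=P(c); A+=[(u*p[2]-p[0])/c['fx'],(v*p[2]-p[1])/c['fx']]
    A=np.array(A); X=np.linalg.lstsq(A[:,:3],-A[:,3],rcond=None)[0]
    err=[np.hypot(*(proj(c,X)-np.array(uv))) for c,uv in obs]
    return X.round(1),np.round(err,1)
def proj(c,X):
    q=P(c)@np.r_[X,1]; return q[:2]/q[2]
def onplane(c,uv,z):
    d=c['R'].T@np.array([(uv[0]-c['cx'])/c['fx'],(uv[1]-c['cy'])/c['fy'],1]); o=-c['R'].T@c['t']
    return o+d*(z-o[2])/d[2]
E
python3 - <<'E'
from h import *
s=cams.get_calibration("scene"); d=cams.get_calibration("side")
S=lambda u,v:(s,(u/3.2+190,v/3.2+170)); D=lambda u,v:(d,(u/3+200,v/3+210))
for n,a,b in [("hub",(437,208),(363,89)),("small",(633,248),(246,70)),("screw",(70,420),(705,287)),
 ("screw+x+y",(744,397),(283,47)),("bar+?",(183,132),(493,160)),("bar-",(107,205),(627,140)),("botcap",(566,25),(68,118)),("nose mid",(305,268),(440,208))]:
    print(n,*tri([S(*a),D(*b)]))
print(onplane(s,S(562,210)[1],0), onplane(d,D(95,335)[1],0),onplane(d,D(530,420)[1],52))
E
```

```text
hub [543.3  52.  115.9] [0.5 0.5]
small [532.6 141.6  86.8] [0.7 0.7]
screw [ 622.5 -106.1   52.5] [0.5 0.5]
screw+x+y [591.3 192.4  52.9] [0.3 0.3]
bar+? [528.2 -61.4 143.3] [0.6 0.7]
bar- [582.1 -86.3 144. ] [0.2 0.2]
botcap [412.1 108.6 126. ] [0.8 1. ]
nose mid [543.7  -8.1  77.8] [0.3 0.3]
[403.69724253 113.72807967   0.        ] [406.05223559  98.17185265   0.        ] [ 500.80193734 -118.54029671   52.        ]
```

```bash
cat >> h.py <<'E'
from scipy.spatial.transform import Rotation as Rn
def tool():
    s=readout.read_state(); return s,Rn.from_euler('xyz',s['tool_rot']).as_matrix()
def shift(target,yaw=None):
    s,R=tool(); d=R.T@(np.array(target)-s['eef_pos'])/100
    print("pos",s['eef_pos'].round(1),"F",s['force'].round(1),"w",round(s['width'],1),"t",s['clock']); print("toolR cols",R.round(3).tolist()); print("shift(10cm):",d.round(3))
    y=R[:,1]; print("jaw yaw",np.arctan2(y[1],y[0]).round(3))
E
python3 - <<'E'
from h import *
shift([543,52,210])
c=cams.get_calibration('wrist');s,R=tool()
print("cam in tool", R.T@(-c['R'].T@c['t']-s['eef_pos']), R.T@c['R'][2], "tcp px",proj(c,s['eef_pos']))
E
```

```text
pos [260.5 595.  230.6] F [-0.4  0.  -0.2] w 85.0 t 0.15
toolR cols [[-0.001, 0.401, 0.916], [-0.001, 0.916, -0.401], [-1.0, -0.001, -0.0]]
shift(10cm): [ 0.212 -3.841  4.766]
jaw yaw 1.158
cam in tool [-142.72077681    0.91459395  -82.31810802] [ 9.48102765e-01 -1.63875717e-04  3.17964023e-01] tcp px [307.53344088 317.79944023]
```

```bash
python3 -m creep '[[[0,-0.38,0.48],0,0],[[0,-0.77,0.95],0,0],[[0,-0.77,0.95],0,0]]'; python3 -m creep '[[[0,-0.38,0.48],0,0],[[0,-0.77,0.95],0,0],[[0,-0.77,0.95],0,0]]'; python3 -m creep '[[[0,-0.38,0.48],0,0],[[0,-0.77,0.95],0,0],[[0,-0.77,0.95],0,0]]'
```

```text
clock: 0.45
eef_pos: [319.8, 481.6, 231.0]
tool_rot: [-0.879, 1.566, -1.297]
force: [-0.1, -0.3, 0.7]
width: 85.0
clock: 0.75
eef_pos: [375.4, 372.8, 231.2]
tool_rot: [-0.951, 1.567, -1.369]
force: [0.5, -0.4, 0.1]
width: 85.7
clock: 1.05
eef_pos: [431.1, 264.3, 231.3]
tool_rot: [-0.924, 1.568, -1.342]
force: [-0.0, 0.9, -0.4]
width: 85.3
```

```bash
python3 -c "
from h import *
shift([543,52,210])"
```

```text
pos [431.1 264.3 231.3] F [-0.   0.9 -0.4] w 85.3 t 1.05
toolR cols [[0.001, 0.407, 0.914], [-0.003, 0.914, -0.407], [-1.0, -0.002, 0.002]]
shift(10cm): [ 0.219 -1.484  1.885]
jaw yaw 1.152
```

```bash
python3 -m creep '[[[0,-0.38,0.48],0,0],[[0,-0.74,0.94],0,0],[[0,-0.74,0.94],0,0]]'; python3 -m creep '[[[0,-0.38,0.48],0,0],[[0,-0.74,0.94],0,0],[[0,-0.74,0.94],0,0],[[0,-0.74,0.94],0,0]]';python3 - <<'E'
from h import *
shift([543,52,210])
cv2.imwrite("pics/w1.png",cams.get_image("wrist"))
E
```

```text
clock: 1.35
eef_pos: [487.6, 158.4, 231.3]
tool_rot: [-0.782, 1.568, -1.202]
force: [0.1, 0.3, -0.3]
width: 85.5
clock: 1.75
eef_pos: [543.3, 54.0, 231.1]
tool_rot: [-0.843, 1.569, -1.263]
force: [-0.4, 0.0, 0.3]
width: 85.4
pos [543.3  54.  231.1] F [-0.4  0.   0.3] w 85.4 t 1.75
toolR cols [[0.001, 0.407, 0.913], [-0.002, 0.913, -0.407], [-1.0, -0.002, 0.002]]
shift(10cm): [ 0.211 -0.019  0.005]
jaw yaw 1.151
```

View pics/w1.png

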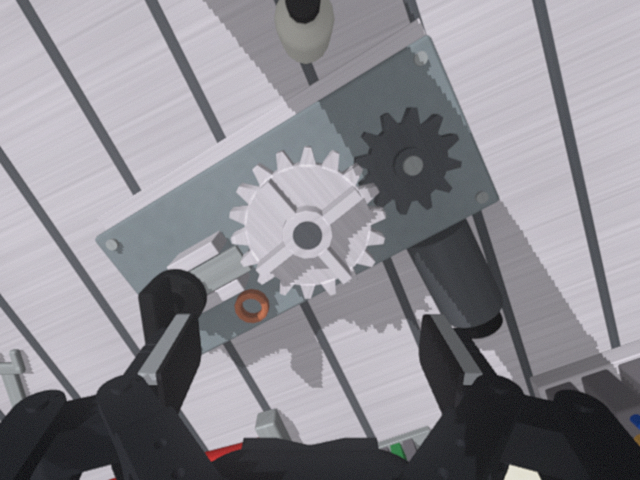

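The wrist view shows the hub at (308,235), the small gear's shaft at (413,166) and the knob beside the left finger at about (172,300). I'll triangulate and rectify it.

Run:
```python
from h import *
import pickle
c=cams.get_calibration("wrist"); pickle.dump(c,open("w1.pkl","wb"))
s=cams.get_calibration("scene"); d=cams.get_calibration("side")
print(tri([(c,(308,235)),(s,(326.6,235)),(d,(321,239.7))]))
print(tri([(c,(413,166)),(s,(387.8,247.5)),(d,(282,233.3))]))
im=cv2.imread("pics/w1.png")
for n,z in(("98",98),("70",70)):
    # world window x 440..640, y -10..190 ; 4px/mm ; up = +x, right = -y
    p=[(640,190,z),(640,-10,z),(440,-10,z),(440,190,z)]
    src=np.float32([proj(c,np.array(q)) for q in p]); dst=np.float32([[0,0],[600,0],[600,600],[0,600]])
    cv2.imwrite(f"pics/r{n}.png",cv2.warpPerspective(im,cv2.getPerspectiveTransform(src,dst),(600,600),flags=2))
```

```text
(array([543.1,  53.8, 115. ]), array([3.7, 1.2, 1.2]))
(array([532.9, 143.3,  86.6]), array([3.2, 1. , 1.3]))
```

View pics/r98.png

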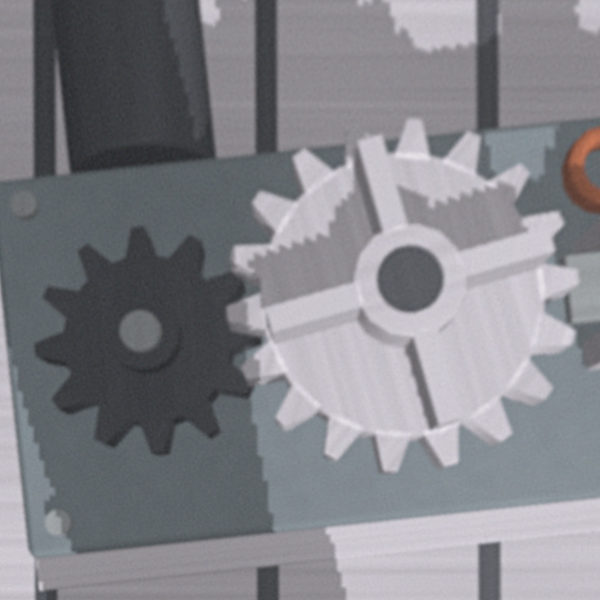

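View pics/r70.png

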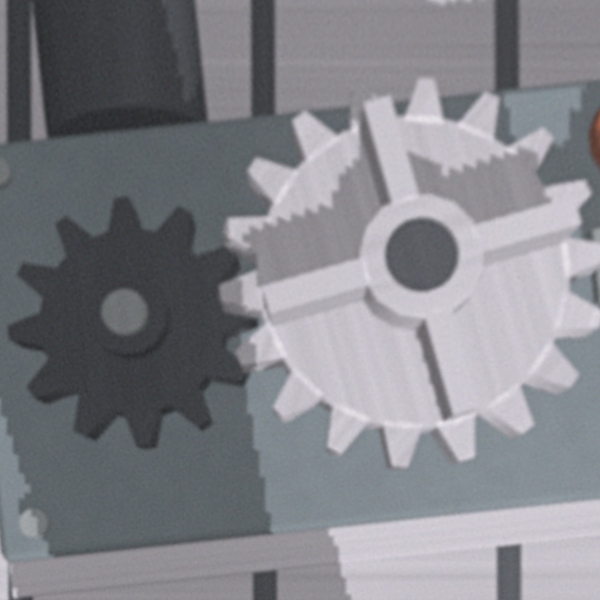

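```bash
cat > ph.py <<'E'
from h import *
from scipy.optimize import minimize
from scipy.ndimage import map_coordinates
def fit(img,c0,radii,n,excl,sign):
    # coords: px col right = -y, row down=-x.  angle in world yaw
    th=np.linspace(-np.pi,np.pi,1440,endpoint=False)
    m=np.abs(np.angle(np.exp(1j*(th-excl))))>(0.9 if excl is not None else 0)
    def h(c,rs):
        v=0
        for r in rs:
            x=r*np.cos(th);y=r*np.sin(th)
            col=c[0]-y*3; row=c[1]-x*3
            g=map_coordinates(img,[row,col],order=1)
            v=v+g
        v=v/len(rs)*sign; t=th[m]; g=v[m]
        A=np.c_[np.ones_like(t),np.cos(n*t),np.sin(n*t)]
        co,res,_,_=np.linalg.lstsq(A,g,rcond=None)
        return co, g.var()-res[0]/len(g), res[0]/len(g)
    best=None
    for dx in np.arange(-14,15,2):
        for dy in np.arange(-14,15,2):
            c=(c0[0]+dx,c0[1]+dy); q=h(c,radii)[1]
            if best is None or q>best[0]: best=(q,c)
    o=minimize(lambda c:-h(c,radii)[1],best[1],method='Nelder-Mead')
    co=h(o.x,radii)[0]
    return o.x, np.arctan2(co[2],co[1])/n, np.hypot(co[1],co[2])
def rect(im,c,z):
    p=[(640,190,z),(640,-10,z),(440,-10,z),(440,190,z)]
    src=np.float32([proj(c,np.array(q)) for q in p]); dst=np.float32([[0,0],[600,0],[600,600],[0,600]])
    return cv2.cvtColor(cv2.warpPerspective(im,cv2.getPerspectiveTransform(src,dst),(600,600),flags=2),cv2.COLOR_BGR2GRAY).astype(float)
def world(px): return np.array([640-px[1]/3,190-px[0]/3])
E
python3 - <<'E'
from ph import *
import pickle
c=pickle.load(open("w1.pkl","rb")); im=cv2.imread("pics/w1.png")
for z in (98,102):
    for rr in (53,55,57):
        p,a,A=fit(rect(im,c,z),(406,296),[rr-.5,rr,rr+.5],18,1.68,1); print("big",z,rr,world(p),a,A)
for z in (70,76):
    for rr in (36,37.5,39):
        p,a,A=fit(rect(im,c,z),(126,322),[rr-.5,rr,rr+.5],12,1.68-np.pi,-1); print("small",z,rr,world(p),a,A)
E
```

```text
big 98 53 [541.2356077   55.20039282] -0.07203505865035438 42.50719268417397
big 98 55 [540.94387005  55.98089352] -0.0672543830942221 41.86232331283422
big 98 57 [541.00925067  57.08598231] -0.06627482285196022 34.079978898621285
big 102 53 [540.1248031  55.8837109] -0.07032955924406942 42.92157103049927
big 102 55 [539.45376644  56.95882185] -0.06349830152974231 39.89949425856888
big 102 57 [540.61542558  57.53152175] -0.07054879337263091 28.70926805093084
small 70 36 [531.96417072 145.01387695] 0.09493028753492753 21.93874816454113
small 70 37.5 [532.09352224 145.03024793] 0.09615415824775159 22.510295902530032
small 70 39 [531.19009036 144.58585216] 0.08587393644346497 22.032928724964002
small 76 36 [530.61160775 144.04820197] 0.09419078732296253 22.40422582937419
small 76 37.5 [530.22092314 143.81338674] 0.09005277631272347 22.19936292837902
small 76 39 [530.62406439 143.48015558] 0.09273245338972337 21.227560690742866
```

```bash
python3 -m creep '[[[0.2,-0.005,0],0.11,0.46],[[0.4,-0.005,0],0.11,0.46],[[0.7,-0.005,0],0.11,0.46],[[0.7,-0.005,0],0.11,0.46],[[0.7,-0.005,0],0.11,0.46]]';python3 - <<'E'
from h import *
shift([542.3,54,120])
cv2.imwrite("pics/w2.png",cams.get_image("wrist"))
cv2.imwrite("pics/s2.png",cv2.resize(cams.get_image("side")[130:330,220:460],None,fx=3,fy=3))
E
```

```text
clock: 2.3
eef_pos: [541.1, 59.4, 161.4]
tool_rot: [-2.984, 1.569, 2.802]
force: [0.8, -0.6, 0.5]
width: 45.8
pos [541.1  59.4 161.4] F [ 0.8 -0.6  0.5] w 45.8 t 2.3
toolR cols [[-0.001, 0.477, 0.879], [0.001, 0.879, -0.477], [-1.0, -0.0, -0.002]]
shift(10cm): [ 0.414 -0.042  0.037]
jaw yaw 1.074
```

View pics/w2.png

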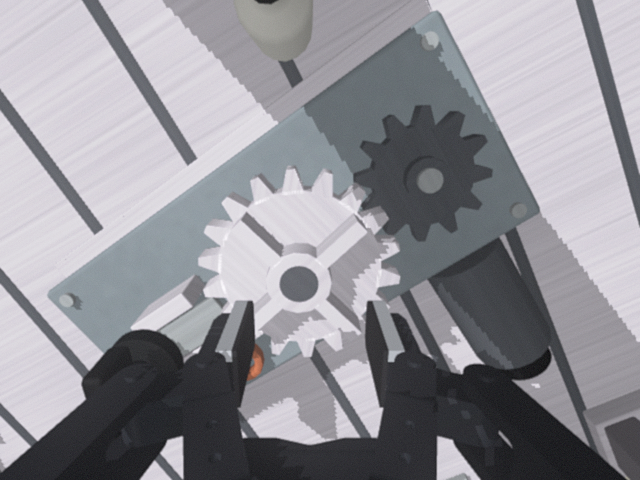

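View pics/s2.png

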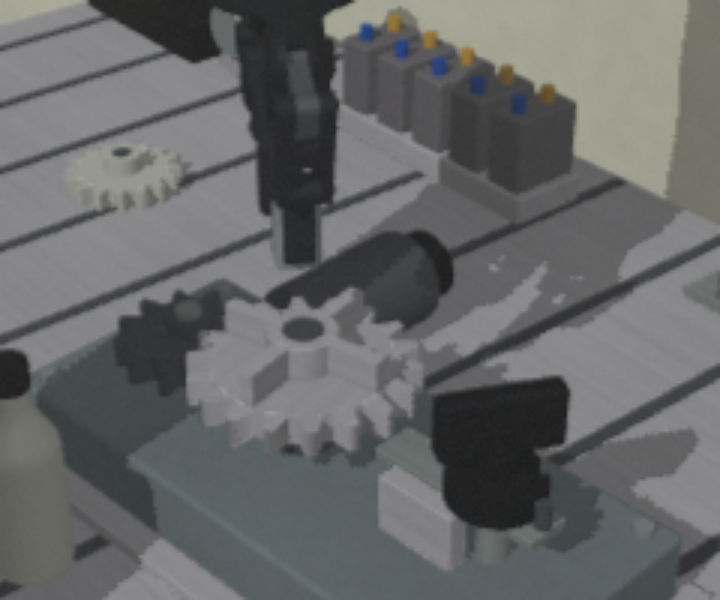

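Run:
```python
from ph import *
import pickle
c1=pickle.load(open("w1.pkl","rb"));c=cams.get_calibration("wrist"); im=cv2.imread("pics/w2.png")
for i in range(3): shift([542.3,54,120])
print(tri([(c1,(307.5,235)),(c,(298,284))]), tri([(c1,(413,166)),(c,(430,180.5))]))
for z in (96,98,100,104):
    p,a,A=fit(rect(im,c,z),(406,296),[54.5,55,55.5],18,1.68,1); print("big",z,world(p),a,A)
for z in (70,76):
    p,a,A=fit(rect(im,c,z),(126,322),[37,37.5,38],12,1.68-np.pi,-1); print("small",z,world(p),a,A)
```

```text
pos [542.4  58.9 162.6] F [0.2 0.3 0.1] w 46.4 t 2.4
toolR cols [[0.002, 0.478, 0.878], [0.001, 0.878, -0.478], [-1.0, 0.002, 0.001]]
shift(10cm): [ 0.426 -0.045  0.022]
jaw yaw 1.073
pos [542.4  58.9 162.6] F [0.2 0.3 0.1] w 46.4 t 2.4
toolR cols [[0.002, 0.478, 0.878], [0.001, 0.878, -0.478], [-1.0, 0.002, 0.001]]
shift(10cm): [ 0.426 -0.045  0.022]
jaw yaw 1.073
pos [542.4  58.9 162.6] F [0.2 0.3 0.1] w 46.4 t 2.4
toolR cols [[0.002, 0.478, 0.878], [0.001, 0.878, -0.478], [-1.0, 0.002, 0.001]]
shift(10cm): [ 0.426 -0.045  0.022]
jaw yaw 1.073
(array([530.8,  61. , 153.3]), array([0.7, 1. ])) (array([523.1, 135.3, 130. ]), array([3.4, 4.6]))
big 96 [545.79347936  52.03314878] -0.0835570690599666 29.155776109619524
big 98 [545.35619106  52.31311901] -0.0877696583012419 26.78092869308428
big 100 [544.51638121  51.6707282 ] -0.08618546952561497 25.238402491562997
big 104 [543.45329486  52.09817118] -0.0902899400729656 23.525547951384834
small 70 [535.70960104 141.34337249] 0.09222773038505504 24.88000240006912
small 76 [533.14463825 139.97747618] 0.08171234728721262 24.635754099914074
```

Run:
```python
from ph import *
import pickle
shift([542.3,54,120])
c=cams.get_calibration("wrist"); im=cams.get_image("wrist"); cv2.imwrite("pics/w3.png",im)
c2=cams.get_calibration("wrist");pickle.dump(c,open("w3.pkl","wb"))
print(c['t']-c2['t'])
shift([542.3,54,120])
cv2.imwrite("pics/w3c.png",cv2.resize(im[130:400,180:520],None,fx=2.3,fy=2.3,interpolation=2))
for z in (98,101,104):
  for rr in (54,56):
    p,a,A=fit(rect(im,c,z),(406,296),[rr-.5,rr,rr+.5],18,1.68,1); print("big",z,world(p),a,A)
for z in (70,76):
  for rr in (36,38):
    p,a,A=fit(rect(im,c,z),(126,322),[rr-.5,rr,rr+.5],12,1.68-np.pi,-1); print("small",z,world(p),a,A)
```

```text
pos [542.4  58.9 162.6] F [0.2 0.3 0.1] w 46.4 t 2.4
toolR cols [[0.002, 0.478, 0.878], [0.001, 0.878, -0.478], [-1.0, 0.002, 0.001]]
shift(10cm): [ 0.426 -0.045  0.022]
jaw yaw 1.073
[0.06423099 0.15574005 0.17511958]
pos [542.6  58.7 162.7] F [-0.4  0.5 -0.3] w 46.2 t 2.45
toolR cols [[0.002, 0.478, 0.878], [0.001, 0.878, -0.478], [-1.0, 0.002, 0.002]]
shift(10cm): [ 0.427 -0.043  0.019]
jaw yaw 1.072
big 98 [542.82432954  53.14633153] -0.08260958099661472 32.25447577150218
big 98 [542.60483333  51.59027585] -0.08725112316263345 25.508737089913588
big 101 [541.81967937  53.80329612] -0.08825433587667172 28.9648341179271
big 101 [541.85309863  52.12472283] -0.09100023192836454 23.993994083446143
big 104 [540.46712052  53.38846111] -0.08659094951432034 26.31386360344949
big 104 [541.06526544  53.42305348] -0.09324911756621468 21.13475732732166
small 70 [533.55515996 141.80543648] 0.09348304311254979 24.157380232226526
small 70 [533.51996053 141.5026007 ] 0.09146922639733318 24.753555248799188
small 76 [532.04820005 140.49199426] 0.09354979299870919 24.772189596118643
small 76 [531.236043   140.09907788] 0.08268758472501096 24.650883533371232
```

View pics/w3c.png

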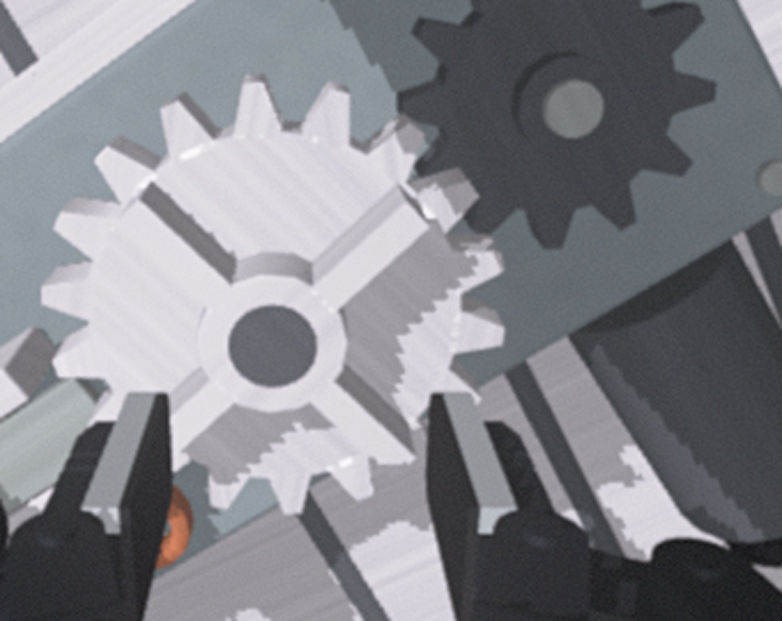

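```bash
python3 -m creep '[[[0.1,-0.052,0.03],0.02,0.44],[[0.2,-0.052,0.03],0.02,0.44],[[0.35,-0.052,0.03],0.02,0.44],[[0.35,-0.052,0.03],0.02,0.44],[[0.35,-0.052,0.03],0.02,0.44]]';python3 - <<'E'
from h import *
shift([542.8,52.7,108])
cv2.imwrite("pics/w4.png",cams.get_image("wrist"))
cv2.imwrite("pics/s4.png",cv2.resize(cams.get_image("side")[130:330,220:460],None,fx=3,fy=3))
E
```

```text
clock: 2.95
eef_pos: [541.6, 51.8, 125.9]
tool_rot: [-2.476, 1.57, -2.991]
force: [0.1, -0.9, 0.1]
width: 47.6
pos [541.6  51.8 125.9] F [ 0.1 -0.9  0.1] w 47.6 t 2.95
toolR cols [[-0.001, 0.493, 0.87], [-0.0, 0.87, -0.493], [-1.0, -0.001, -0.001]]
shift(10cm): [0.179 0.014 0.007]
jaw yaw 1.056
```

View pics/w4.png

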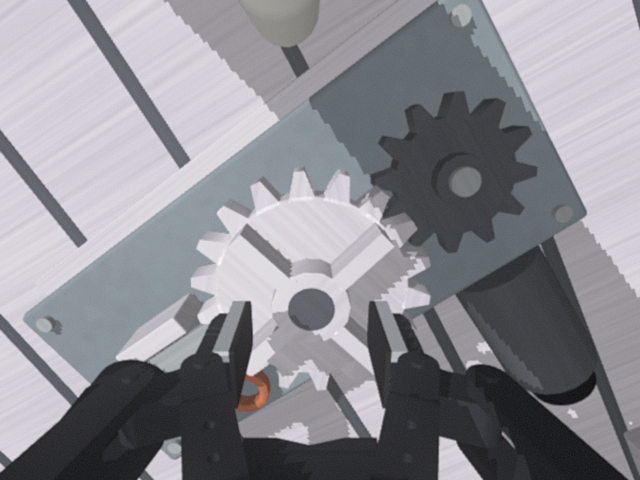

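View pics/s4.png

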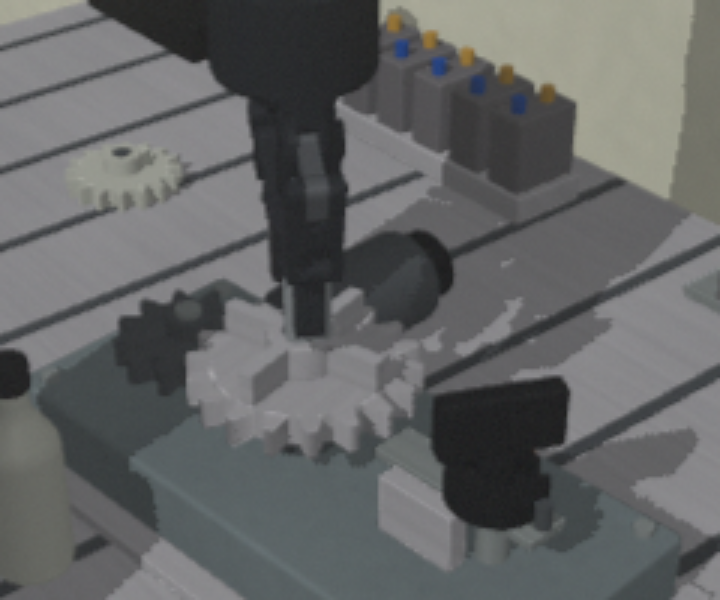

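```bash
python3 -m creep '[[[0.06,0.01,0],0,0.44],[[0.12,0.01,0],0,0.44],[[0.12,0.01,0],0,0.44]]'; python3 -m creep '[[[0.03,0,0],0,0.44],[[0.06,0,0],0,0.44],[[0.06,0,0],0,0.44]]'
```

```text
clock: 3.35
eef_pos: [541.8, 53.0, 113.5]
tool_rot: [-2.548, 1.569, -3.063]
force: [-0.3, -1.2, 0.7]
width: 48.2
clock: 3.65
eef_pos: [542.1, 52.9, 107.9]
tool_rot: [-2.549, 1.57, -3.064]
force: [0.5, 0.4, 0.1]
width: 47.5
```

```bash
python3 -m creep '[[[0.03,0,0],0,0.44],[[0.06,0,0],0,0.44],[[0.06,0,0],0,0.44]]'
python3 - <<'E'
from h import *
cv2.imwrite("pics/w5.png",cams.get_image("wrist"))
cv2.imwrite("pics/s5.png",cv2.resize(cams.get_image("side")[180:300,260:400],None,fx=5,fy=5))
E
```

```text
clock: 3.95
eef_pos: [542.1, 52.9, 101.9]
tool_rot: [-2.555, 1.57, -3.07]
force: [0.1, 0.1, -0.1]
width: 48.3
```

View pics/w5.png

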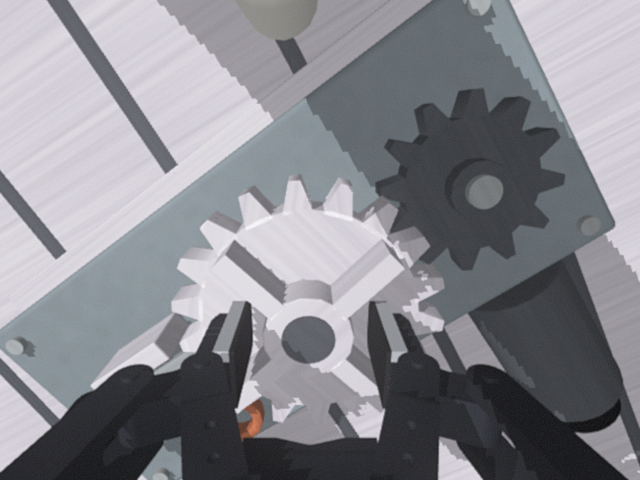

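View pics/s5.png

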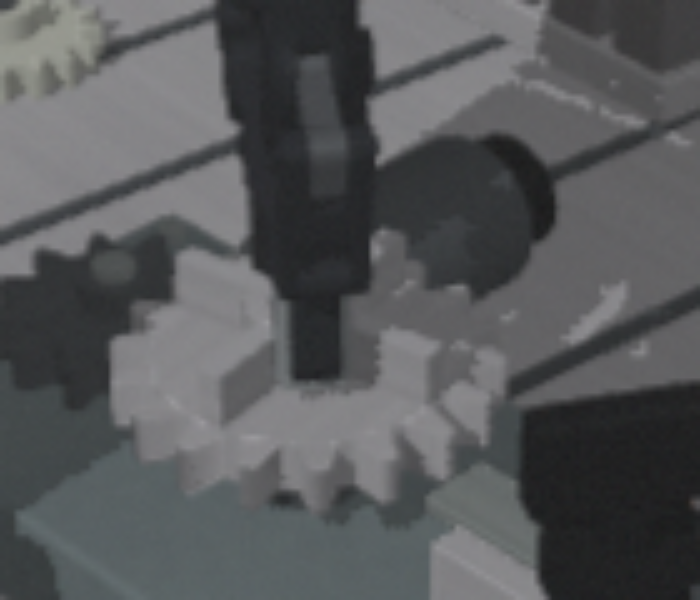

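```bash
python3 -m creep '[[[0.02,0,0],0,0.44],[[0.02,0,0],0,0.44]]'; python3 -m creep '[[[0.02,0,0],0,0.44],[[0.02,0,0],0,0.44]]'; python3 -m creep '[[[0.02,0,0],0,0.44],[[0.02,0,0],0,0.44]]'; python3 -m creep '[[[0.02,0,0],0,0.44],[[0.02,0,0],0,0.44]]'
```

```text
clock: 4.25
eef_pos: [542.3, 52.9, 100.1]
tool_rot: [-2.628, 1.571, 3.14]
force: [0.1, 0.5, -0.1]
width: 47.7
clock: 4.45
eef_pos: [542.2, 52.9, 98.1]
tool_rot: [-2.585, 1.57, -3.1]
force: [-1.0, 0.5, -0.5]
width: 47.7
clock: 4.65
eef_pos: [542.2, 52.9, 96.1]
tool_rot: [-2.538, 1.57, -3.052]
force: [-0.1, 0.6, -0.4]
width: 48.0
clock: 4.85
eef_pos: [542.4, 52.9, 94.2]
tool_rot: [1.235, 1.571, 0.72]
force: [0.6, 0.5, -0.8]
width: 47.8
```

```bash
python3 -m creep '[[[0.02,0,0],0,0.44],[[0.02,0,0],0,0.44]]'; python3 -m creep '[[[0.02,0,0],0,0.44],[[0.02,0,0],0,0.44]]'
python3 - <<'E'
from h import *
cv2.imwrite("pics/s6.png",cv2.resize(cams.get_image("side")[180:300,260:400],None,fx=5,fy=5))
E
```

```text
clock: 5.05
eef_pos: [542.4, 52.9, 92.2]
tool_rot: [0.913, 1.571, 0.398]
force: [0.8, 0.5, 0.6]
width: 47.9
clock: 5.25
eef_pos: [542.4, 52.9, 90.1]
tool_rot: [0.785, 1.571, 0.27]
force: [0.2, 0.3, -0.2]
width: 47.8
```

View pics/s6.png

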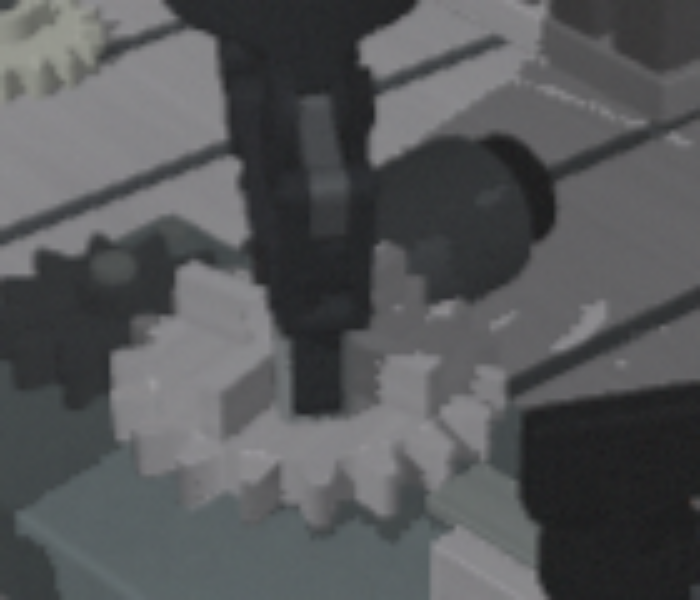

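```bash
python3 -m creep '[[[-0.01,0,0],0.1,0.44],[[-0.01,0,0],0.2,0.44],[[-0.01,0,0],0.3,0.44],[[-0.01,0,0],0.4,0.44],[[-0.01,0,0],0.4,0.44],[[-0.01,0,0],0.4,0.44]]'
cat > look.py <<'E'
from ph import *
import sys
c=cams.get_calibration("wrist"); im=cams.get_image("wrist"); n=sys.argv[1]; z=float(sys.argv[2])
cv2.imwrite(f"pics/{n}.png",im)
shift([542.4,52.9,90])
r=rect(im,c,z); cv2.imwrite(f"pics/{n}r.png",r)
zs=74; rs=rect(im,c,zs)
for rr in (54,56):
    p,a,A=fit(r,(406,296-3),[rr-.5,rr,rr+.5],18,1.68,1); print("big",world(p),a,A)
for rr in (36,38):
    p,b,A=fit(rs,(146,322),[rr-.5,rr,rr+.5],12,1.68-np.pi,-1); print("small",world(p),b,A)
L=1.678
ph=((a-L)/(np.pi/9)+(b-L-np.pi)/(np.pi/6)-.5)%1
print("phase err (rad of big; + means gear must turn cw)",ph*np.pi/9,(ph-1)*np.pi/9)
E
python3 look.py w7 94
```

```text
clock: 5.9
eef_pos: [542.8, 52.2, 91.2]
tool_rot: [-0.107, 1.57, -0.935]
force: [1.7, -2.6, -0.1]
width: 47.7
pos [542.7  52.3  91.2] F [ 1.2 -3.1  0. ] w 48.1 t 5.95
toolR cols [[0.001, 0.736, 0.677], [-0.001, 0.677, -0.736], [-1.0, -0.0, 0.001]]
shift(10cm): [ 0.012  0.002 -0.006]
jaw yaw 0.743
big [541.14828756  52.71059401] 0.1467910259390207 30.387542633868954
big [541.57280021  52.45624022] 0.13759360111642863 25.272321907903642
small [532.5591792  141.14132145] 0.09100834533731202 24.804790709176718
small [532.62838849 140.93196078] 0.08983826100774794 24.36352324365766
phase err (rad of big; + means gear must turn cw) 0.01881298644642137 -0.3302528639524445[ WARN:0@1.988] global loadsave.cpp:1063 imwrite_ Unsupported depth image for selected encoder is fallbacked to CV_8U.
```

View pics/w7r.png

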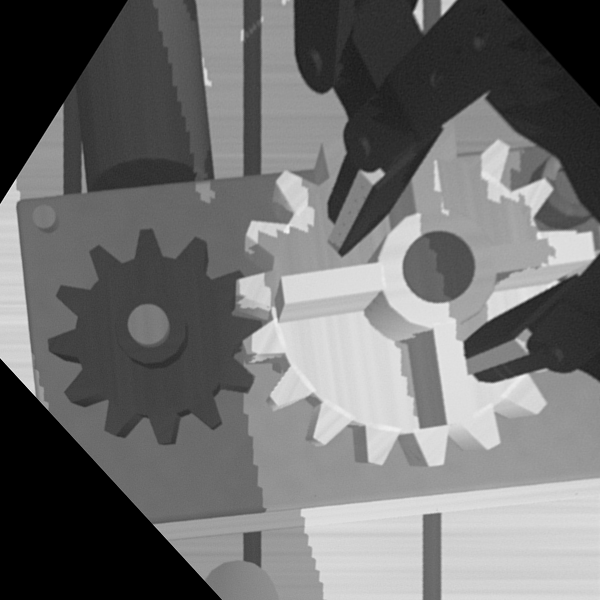

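View pics/w7.png

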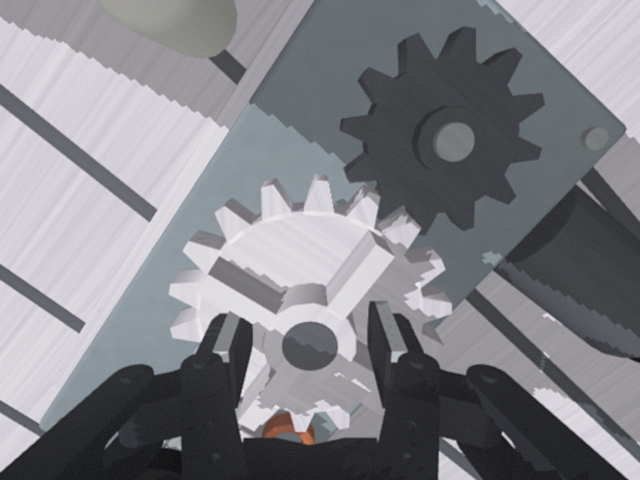

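```bash
python3 -m creep '[[[0.02,0,0],0.02,0.44],[[0.04,0,0],0.02,0.44],[[0.04,0,0],0.02,0.44]]'; python3 -m creep '[[[0.02,0,0],0,0.44],[[0.04,0,0],0,0.44],[[0.04,0,0],0,0.44]]'; python3 -m creep '[[[0.02,0,0],0,0.44],[[0.02,0,0],0,0.44]]'
```

```text
clock: 6.25
eef_pos: [542.5, 52.6, 87.2]
tool_rot: [0.016, 1.571, -0.828]
force: [1.0, -3.3, 1.2]
width: 47.8
clock: 6.55
eef_pos: [542.4, 52.8, 83.0]
tool_rot: [-2.032, 1.571, -2.877]
force: [0.9, -3.8, 0.2]
width: 48.1
clock: 6.75
eef_pos: [542.4, 52.9, 81.1]
tool_rot: [-2.122, 1.571, -2.966]
force: [2.0, -3.8, 1.1]
width: 47.8
```

```bash
python3 -m creep '[[[0.015,0,0],0,0.44],[[0.015,0,0],0,0.44]]'; python3 -m creep '[[[0.015,0,0],0,0.44],[[0.015,0,0],0,0.44]]'
```

```text
clock: 6.95
eef_pos: [542.4, 52.9, 79.6]
tool_rot: [-2.924, 1.571, 2.514]
force: [1.4, -3.4, 0.6]
width: 47.5
clock: 7.15
eef_pos: [542.4, 52.9, 78.2]
tool_rot: [1.493, 1.571, 0.648]
force: [0.7, -3.8, 0.6]
width: 47.8
```

```bash
python3 -m creep '[[[0.015,0,0],0,0.44],[[0.015,0,0],0,0.44]]'; python3 -m creep '[[[0.015,0,0],0,0.44],[[0.015,0,0],0,0.44]]'; python3 look.py w8 82;python3 - <<'E'
from h import *
cv2.imwrite("pics/s8.png",cv2.resize(cams.get_image("side")[180:300,240:400],None,fx=5,fy=5))
E
```

```text
clock: 7.35
eef_pos: [542.4, 52.9, 76.7]
tool_rot: [1.216, 1.571, 0.371]
force: [1.8, -2.8, 1.3]
width: 47.7
clock: 7.55
eef_pos: [542.4, 53.0, 75.1]
tool_rot: [1.594, 1.571, 0.749]
force: [2.2, -3.5, 2.4]
width: 47.6
pos [542.4  53.   75.1] F [ 1.8 -3.   0.2] w 47.6 t 7.6
toolR cols [[-0.0, 0.748, 0.664], [0.0, 0.664, -0.748], [-1.0, -0.0, -0.0]]
shift(10cm): [-0.149 -0.     0.   ]
jaw yaw 0.726
big [539.48975459  54.63653802] 0.1063182503283861 28.214899248010003
big [541.2981351   54.33845168] 0.08929977806680295 23.767610058823717
small [532.26414193 141.09528583] 0.08885421035890943 24.928946125874003
small [532.54285627 140.88291736] 0.08968234568548128 24.683597781789512
phase err (rad of big; + means gear must turn cw) 0.31948107024748373 -0.029584780151382144[ WARN:0@1.253] global loadsave.cpp:1063 imwrite_ Unsupported depth image for selected encoder is fallbacked to CV_8U.
```

View pics/s8.png

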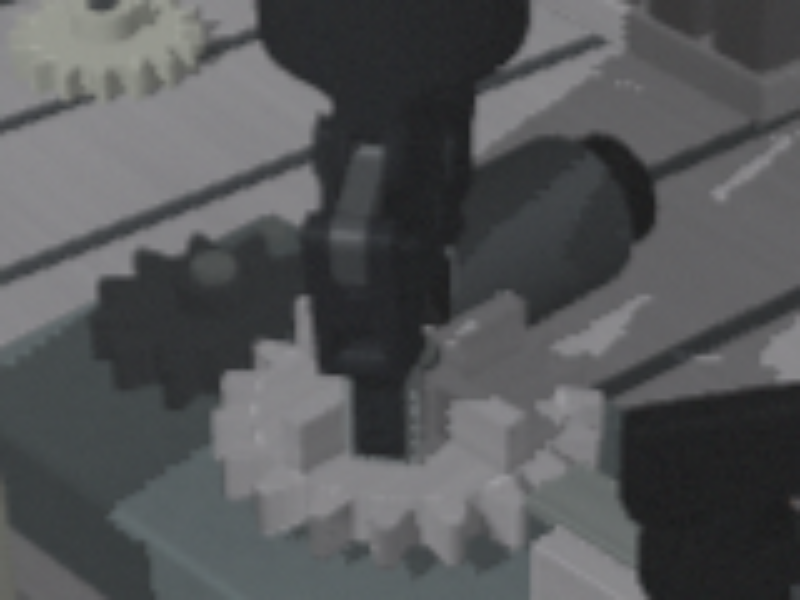

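View pics/w8.png

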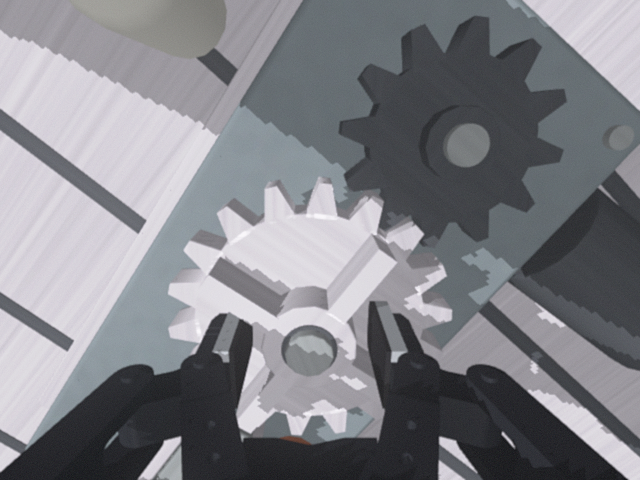

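```bash
python3 -m creep '[[[0.015,0,0],0,0.44],[[0.015,0,0],0,0.44]]'; python3 -m creep '[[[0.015,0,0],0,0.44],[[0.015,0,0],0,0.44]]';  python3 -m creep '[[[0.015,0,0],0,0.44],[[0.015,0,0],0,0.44]]'
```

```text
clock: 7.85
eef_pos: [542.4, 52.9, 73.7]
tool_rot: [1.193, 1.571, 0.348]
force: [1.7, -2.9, 1.8]
width: 47.9
clock: 8.05
eef_pos: [542.5, 53.0, 72.2]
tool_rot: [1.36, 1.571, 0.515]
force: [1.0, -3.9, 2.3]
width: 47.8
clock: 8.25
eef_pos: [542.4, 52.9, 71.3]
tool_rot: [1.759, 1.571, 0.914]
force: [0.7, -3.5, 8.0]
width: 47.6
```

Run:
```python
from h import *
s=cams.get_image("scene"); cv2.imwrite("pics/sc9f.png",s)
cv2.imwrite("pics/sc9.png",cv2.resize(s[200:300,260:440],None,fx=4.4,fy=4.4,interpolation=2))
d=cams.get_image("side");cv2.imwrite("pics/s9f.png",d)
cv2.imwrite("pics/s9.png",cv2.resize(d[190:300,240:400],None,fx=5,fy=5,interpolation=2))
for n in("scene","side"):
    c=cams.get_calibration(n); print(n,[proj(c,np.array([542.5,52.9,z])) for z in (116,88)])
```

```text
scene [array([326.87731826, 234.9359437 ]), array([326.79033361, 249.51664113])]
side [array([319.82758896, 239.2882448 ]), array([320.17026545, 254.88392929])]
```

View pics/sc9.png

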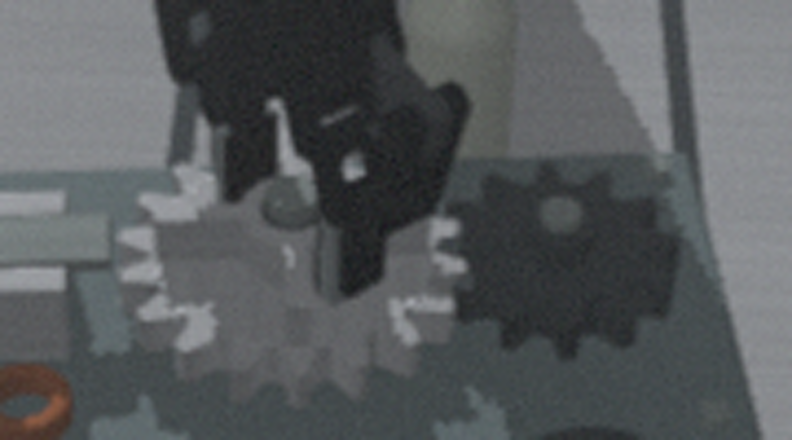

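View pics/s9.png

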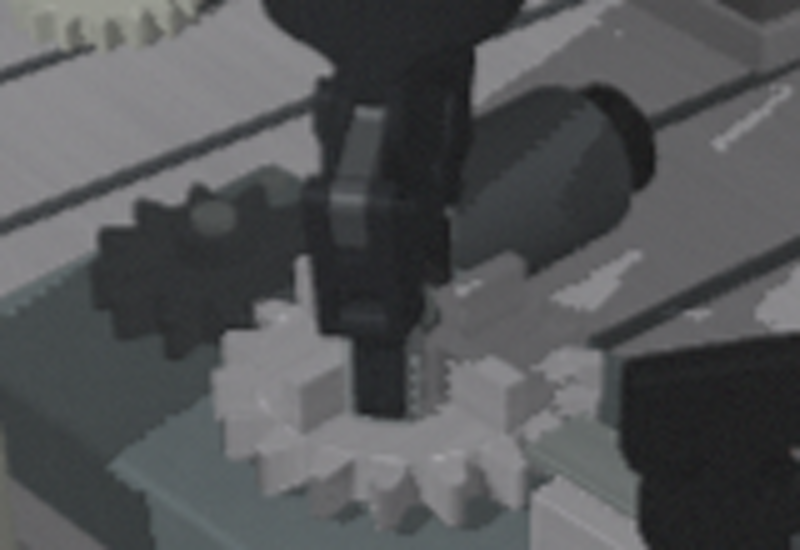

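```bash
python3 -m creep '[[[0.005,0,0],0.02,0.44],[[0.005,0,0],0.04,0.44],[[0.005,0,0],0.02,0.44],[[0.005,0,0],0,0.44]]'; python3 -m creep '[[[0.005,0,0],-0.05,0.44],[[0.005,0,0],-0.1,0.44],[[0.005,0,0],-0.1,0.44]]'
```

```text
clock: 8.75
eef_pos: [542.7, 52.6, 71.2]
tool_rot: [0.817, 1.57, -0.028]
force: [-0.3, -4.6, 12.6]
width: 47.7
clock: 9.05
eef_pos: [542.4, 53.2, 71.2]
tool_rot: [1.939, 1.57, 1.172]
force: [-1.4, -2.7, 16.1]
width: 47.9
```

Height has stopped at 71.2 mm while the force rises, so this is a hard stop. I'll lift and verify.

```bash
python3 -m creep '[[[-0.1,0,0],-0.08,0.44],[[-0.3,0,0],-0.08,0.44],[[-0.6,0,0],-0.08,0.44],[[-0.95,0,0],-0.08,0.44],[[-0.95,0,0],-0.08,0.44],[[-0.95,0,0],-0.08,0.44],[[-0.95,0,0],-0.08,0.44]]'; python3 look.py w10 76
python3 - <<'E'
from h import *
s=cams.get_image("scene"); cv2.imwrite("pics/sc10.png",cv2.resize(s[190:330,190:440],None,fx=3.2,fy=3.2,interpolation=2))
d=cams.get_image("side");cv2.imwrite("pics/s10.png",cv2.resize(d[200:360,240:440],None,fx=3.75,fy=3.75,interpolation=2))
E
```

```text
clock: 9.75
eef_pos: [541.0, 53.6, 163.6]
tool_rot: [-2.6, 1.568, 2.98]
force: [-0.4, -0.5, -0.8]
width: 47.9
pos [541.   53.4 163.4] F [-0.3 -0.2  0.2] w 47.6 t 9.8
toolR cols [[-0.003, 0.646, 0.763], [0.0, 0.763, -0.646], [-1.0, -0.002, -0.003]]
shift(10cm): [0.734 0.007 0.016]
jaw yaw 0.868
big [541.68841949  52.43552446] 0.13148287198578953 42.73227327650286
big [541.55390535  52.90465622] 0.1363164150851287 36.80891348389279
small [532.83961054 141.14524309] 0.09148498279941009 24.267127005459034
small [532.79981614 141.07311871] 0.09005495947751858 23.729969785890646
phase err (rad of big; + means gear must turn cw) 0.017680266061635815 -0.3313855843372301[ WARN:0@1.422] global loadsave.cpp:1063 imwrite_ Unsupported depth image for selected encoder is fallbacked to CV_8U.
```

View pics/w10.png

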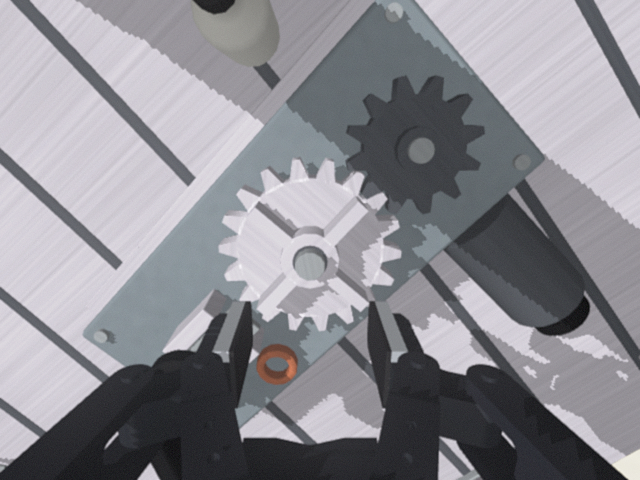

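View pics/sc10.png

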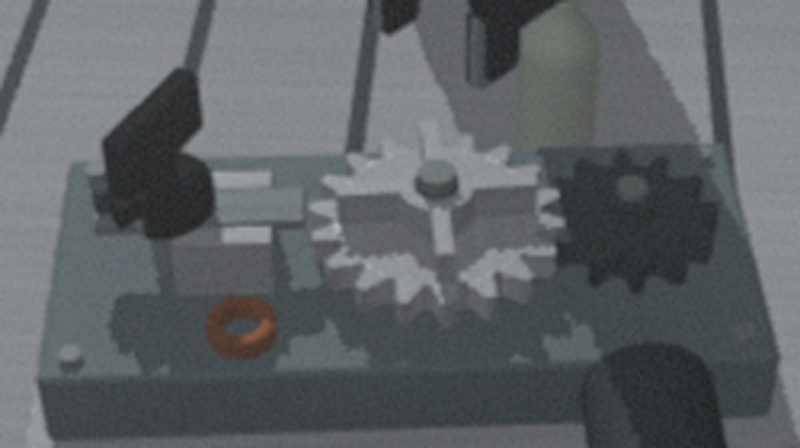

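View pics/s10.png

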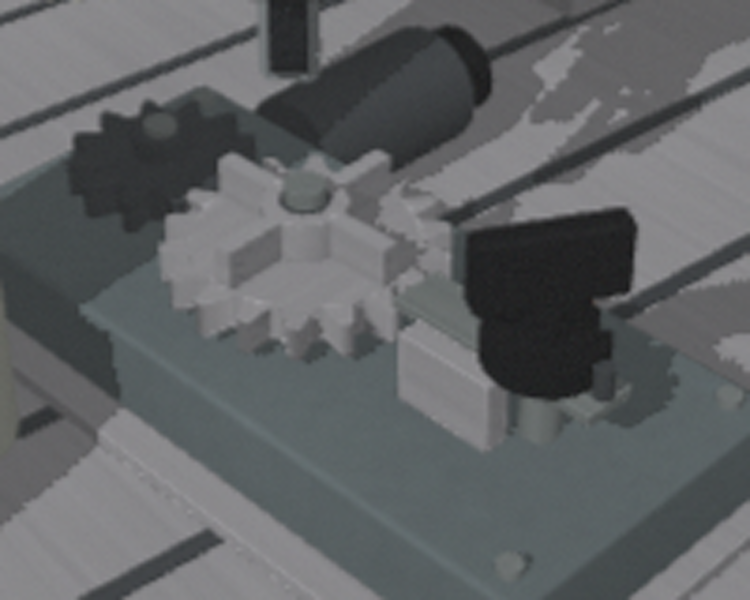

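Run:
```python
from ph import *
im=cv2.imread("pics/w10.png"); c=cams.get_calibration("wrist")
r=rect(im,c,76)
for nm,c0,n,R,ex,sg in(("big",(412,295),18,59,1.68,1),("small",(146,322),12,41,1.68-np.pi,-1)):
    p,a,A=fit(r,c0,[R-4],n,ex,sg)
    th=np.linspace(-np.pi,np.pi,1440,endpoint=False); m=np.abs(np.angle(np.exp(1j*(th-ex))))>1.0
    out=[]
    for q in np.arange(R-8,R+5,1.):
        g=map_coordinates(r,[p[1]-3*q*np.cos(th),p[0]-3*q*np.sin(th)],order=1)*sg
        co=np.linalg.lstsq(np.c_[np.ones(m.sum()),np.cos(n*th[m]),np.sin(n*th[m])],g[m],rcond=None)[0]
        out.append((q,round(float(np.hypot(co[1],co[2])),1)))
    print(nm,p,out)
```

```text
big [413.99068143 294.53161122] [(np.float64(51.0), 43.1), (np.float64(52.0), 43.6), (np.float64(53.0), 42.4), (np.float64(54.0), 42.1), (np.float64(55.0), 40.2), (np.float64(56.0), 36.2), (np.float64(57.0), 30.3), (np.float64(58.0), 19.6), (np.float64(59.0), 12.2), (np.float64(60.0), 2.8), (np.float64(61.0), 1.4), (np.float64(62.0), 4.3), (np.float64(63.0), 6.9)]
small [150.04816503 324.16010309] [(np.float64(33.0), 20.6), (np.float64(34.0), 22.7), (np.float64(35.0), 23.7), (np.float64(36.0), 23.9), (np.float64(37.0), 24.2), (np.float64(38.0), 23.3), (np.float64(39.0), 21.2), (np.float64(40.0), 12.9), (np.float64(41.0), 9.7), (np.float64(42.0), 5.9), (np.float64(43.0), 1.1), (np.float64(44.0), 0.2), (np.float64(45.0), 0.3)]
```

The gears measure level (both read 0.98 of nominal), so the big gear is home. Next is the knob.

```bash
python3 -m creep '[[[-0.1,-0.3,0.31],-0.1,0.3],[[-0.1,-0.6,0.62],-0.22,0.3],[[-0.1,-0.87,0.92],-0.34,0.3],[[-0.1,-0.87,0.92],-0.34,0.3],[[-0.1,-0.87,0.92],-0.34,0.3],[[-0.1,-0.87,0.92],-0.34,0.3],[[-0.1,-0.87,0.92],-0.34,0.3]]'
python3 - <<'E'
from h import *
import pickle
shift([555.5,-72.5,112]); print(readout.read_state()['qpos'].round(2))
c=cams.get_calibration("wrist"); im=cams.get_image("wrist"); pickle.dump(c,open("w11.pkl","wb")); cv2.imwrite("pics/w11.png",im)
shift([555.5,-72.5,112])
E
```

```text
clock: 10.6
eef_pos: [556.1, -71.0, 174.4]
tool_rot: [2.749, 1.569, 2.315]
force: [-0.1, 0.1, 0.7]
width: 59.4
pos [556.1 -71.  174.4] F [-0.1  0.1  0.7] w 59.4 t 10.6
toolR cols [[-0.001, 0.42, 0.907], [0.001, 0.907, -0.42], [-1.0, 0.0, -0.001]]
shift(10cm): [ 0.624 -0.016  0.002]
jaw yaw 1.137
[ 0.04  0.57  0.06  1.83 -0.05  0.74  1.26]
pos [556.2 -71.1 174.5] F [0.1 0.5 0.3] w 59.6 t 10.65
toolR cols [[-0.001, 0.42, 0.907], [0.001, 0.907, -0.42], [-1.0, 0.0, -0.001]]
shift(10cm): [ 0.625 -0.015  0.   ]
jaw yaw 1.137
```

View pics/w11.png

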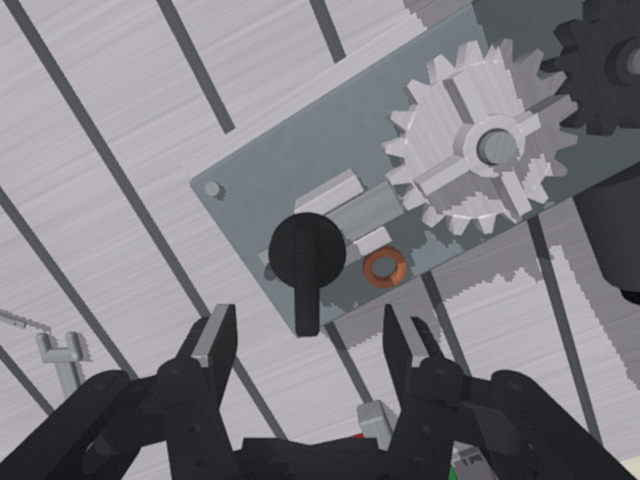

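```bash
python3 -m creep '[[[0.2,-0.012,0],0,0.3],[[0.4,-0.012,0],0,0.3],[[0.6,-0.012,0],0,0.3],[[0.6,-0.012,0],0,0.3],[[0.6,-0.012,0],0,0.3]]'
python3 - <<'E'
from h import *
shift([555.5,-72.5,112])
cv2.imwrite("pics/w12.png",cams.get_image("wrist"))
d=cams.get_image("side");cv2.imwrite("pics/s12.png",cv2.resize(d[160:360,280:460],None,fx=3,fy=3,interpolation=2))
E
```

```text
clock: 11.15
eef_pos: [555.8, -73.2, 114.9]
tool_rot: [-3.024, 1.57, 2.824]
force: [-0.2, -0.4, -0.0]
width: 59.8
pos [555.8 -73.2 114.9] F [-0.2 -0.4 -0. ] w 59.8 t 11.15
toolR cols [[-0.001, 0.421, 0.907], [0.0, 0.907, -0.421], [-1.0, -0.0, -0.001]]
shift(10cm): [ 0.029  0.005 -0.006]
jaw yaw 1.136
```

View pics/w12.png

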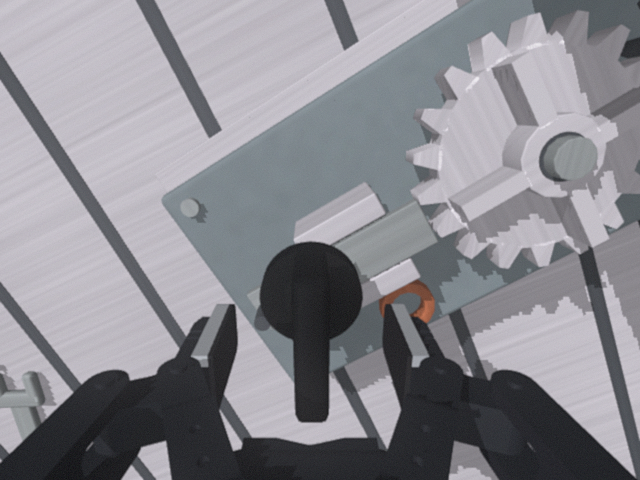

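View pics/s12.png

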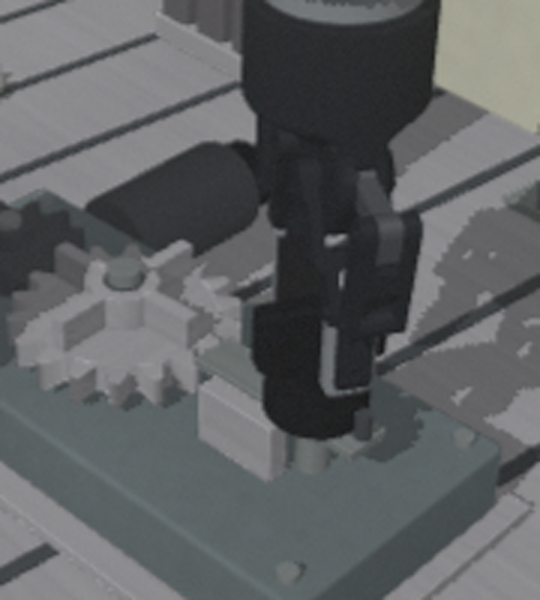

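Run:
```python
from h import *
c=cams.get_calibration("wrist"); s,R=tool()
for z,o in ((98,0),(144,0),(144,30),(144,-30)):
    print(z,o,proj(c,np.array([s['eef_pos'][0],s['eef_pos'][1],z])+R[:,2]*o).round(0))
```

```text
98 0 [308. 298.]
144 0 [307. 359.]
144 30 [307. 427.]
144 -30 [307. 281.]
```

```bash
python3 -m creep '[[[0.03,0.01,-0.022],0,0.3],[[0.03,0.01,-0.022],0,0.3]]'; python3 -m creep '[[[0,0,0],0,0.6],[[0,0,0],0,0.8],[[0,0,0],0,1],[[0,0,0],0,1],[[0,0,0],0,1],[[0,0,0],0,1],[[0,0,0],0,1]]'
python3 - <<'E'
from h import *
s,R=tool(); print(s['torque'].round(2)); shift([0,0,0])
E
```

```text
clock: 11.45
eef_pos: [554.1, -71.8, 112.2]
tool_rot: [0.994, 1.57, 0.558]
force: [-0.2, 0.4, 0.8]
width: 59.8
clock: 12.15
eef_pos: [554.4, -72.0, 112.0]
tool_rot: [0.86, 1.57, 0.423]
force: [-0.1, -0.3, 3.7]
width: 12.0
[0.23 0.08 0.06]
pos [554.4 -72.  112. ] F [-0.1 -0.3  3.7] w 12.0 t 12.15
toolR cols [[0.0, 0.423, 0.906], [0.0, 0.906, -0.423], [-1.0, 0.0, 0.0]]
shift(10cm): [ 1.118 -1.69  -5.329]
jaw yaw 1.134
```

Gripped (12 mm wide, low side force). Turning clockwise (+spin about the downward tool axis) in stages.

```bash
python3 -m creep '[[[0,0,0],0.1,1],[[0,0,0],0.2,1],[[0,0,0],0.3,1],[[0,0,0],0.3,1]]'; python3 -m creep '[[[0,0,0],0.1,1],[[0,0,0],0.2,1],[[0,0,0],0.3,1],[[0,0,0],0.4,1],[[0,0,0],0.4,1]]'
python3 - <<'E'
from h import *
s,R=tool(); print(s['torque'].round(2)); shift([0,0,0])
E
```

```text
clock: 12.55
eef_pos: [554.7, -71.6, 112.0]
tool_rot: [0.998, 1.57, 0.326]
force: [0.9, 3.2, 4.0]
width: 12.0
clock: 13.05
eef_pos: [555.1, -71.2, 112.0]
tool_rot: [1.4, 1.569, 0.416]
force: [2.9, 3.3, 3.5]
width: 11.9
[ 0.77 -0.37  0.06]
pos [555.1 -71.2 112. ] F [2.9 3.3 3.5] w 11.9 t 13.05
toolR cols [[0.002, 0.833, 0.554], [0.001, 0.554, -0.833], [-1.0, 0.002, 0.0]]
shift(10cm): [ 1.112 -4.23  -3.667]
jaw yaw 0.587
```

```bash
python3 -m creep '[[[0,0,0],0.1,1],[[0,0,0],0.2,1],[[0,0,0],0.3,1],[[0,0,0],0.4,1],[[0,0,0],0.4,1]]'; python3 -m creep '[[[0,0,0],0.07,1],[[0,0,0],0.14,1],[[0,0,0],0.2,1],[[0,0,0],0.2,1],[[0,0,0],0.2,1]]'
python3 - <<'E'
from h import *
s,R=tool(); print(s['torque'].round(2)); shift([0,0,0])
cv2.imwrite("pics/w14.png",cams.get_image("wrist"))
d=cams.get_image("side");cv2.imwrite("pics/s14.png",cv2.resize(d[200:360,260:460],None,fx=3.75,fy=3.75,interpolation=2))
s=cams.get_image("scene"); cv2.imwrite("pics/sc14.png",cv2.resize(s[190:330,190:440],None,fx=3.2,fy=3.2,interpolation=2))
E
```

```text
clock: 13.55
eef_pos: [555.5, -71.0, 112.0]
tool_rot: [1.818, 1.568, 0.519]
force: [1.8, 4.5, 4.2]
width: 12.2
clock: 14.05
eef_pos: [556.0, -70.9, 112.1]
tool_rot: [1.795, 1.568, 0.342]
force: [5.3, 3.9, 2.2]
width: 12.3
[ 1.02 -0.82 -0.01]
pos [556.  -70.9 112.1] F [5.3 3.9 2.2] w 12.3 t 14.05
toolR cols [[0.003, 0.993, 0.118], [0.001, 0.118, -0.993], [-1.0, 0.003, -0.001]]
shift(10cm): [ 1.104 -5.441 -1.361]
jaw yaw 0.119
```

View pics/w14.png

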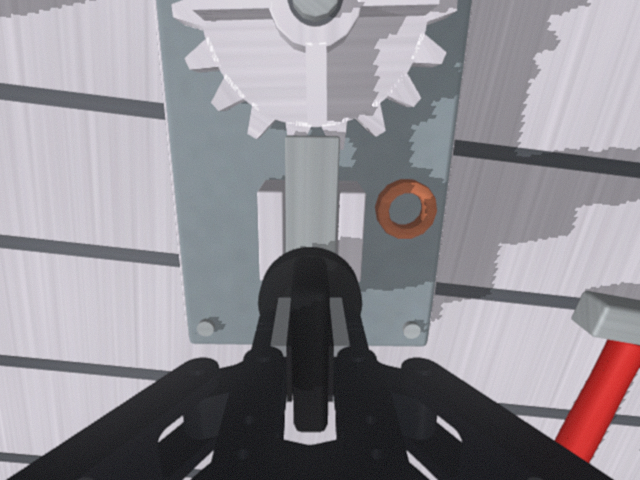

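View pics/s14.png

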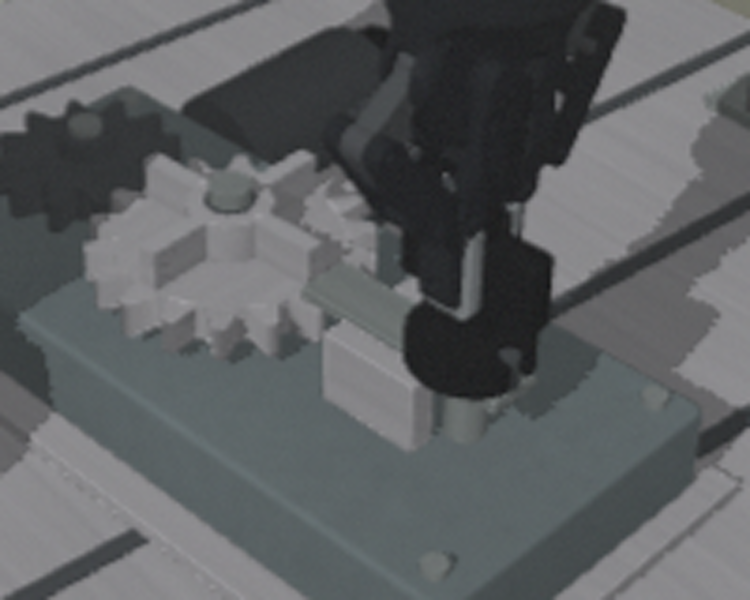

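View pics/sc14.png

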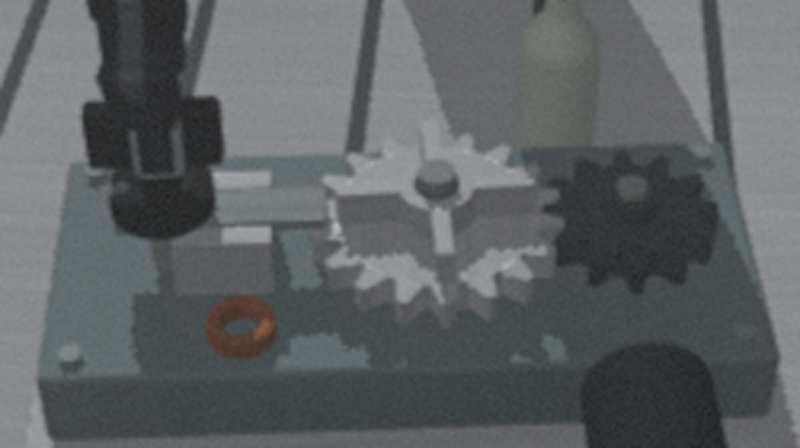

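The keeper has jumped in: its nose end moved from col 303 to 325 in the scene crop, about 10 mm. I'll release and retreat straight up.

```bash
python3 -m creep '[[[0,0,0],0,0.6],[[0,0,0],0,0.4],[[0,0,0],0,0.4],[[0,0,0],0,0.4],[[0,0,0],0,0.4]]'; python3 -m creep '[[[-0.2,0,0],0,0.4],[[-0.5,0,0],0,0.4],[[-0.9,0,0],0,0.4],[[-0.9,0,0],0,0.4],[[-0.9,0,0],0,0.4],[[-0.9,0,0],0,0.4]]'
python3 - <<'E'
from h import *
im=cams.get_image("wrist");cv2.imwrite("pics/w15.png",im)
d=cams.get_image("side");cv2.imwrite("pics/s15.png",cv2.resize(d[200:360,200:460],None,fx=3,fy=3,interpolation=2))
s=cams.get_image("scene"); cv2.imwrite("pics/sc15.png",cv2.resize(s[170:330,190:440],None,fx=3.2,fy=3.2,interpolation=2))
print(readout.read_state()['clock'])
E
```

```text
clock: 14.7
eef_pos: [553.9, -72.5, 111.6]
tool_rot: [-1.323, 1.57, -2.781]
force: [0.5, -0.6, 0.0]
width: 51.0
clock: 15.3
eef_pos: [553.4, -71.9, 200.9]
tool_rot: [-1.875, 1.569, 2.951]
force: [0.1, -1.2, -0.5]
width: 51.1
15.45
```

View pics/w15.png

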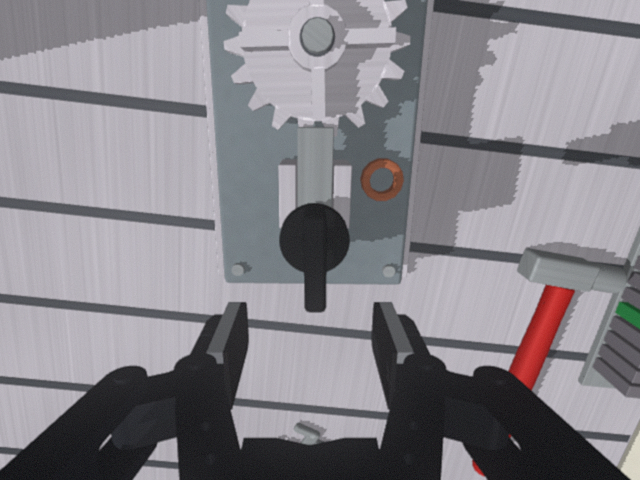

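View pics/s15.png

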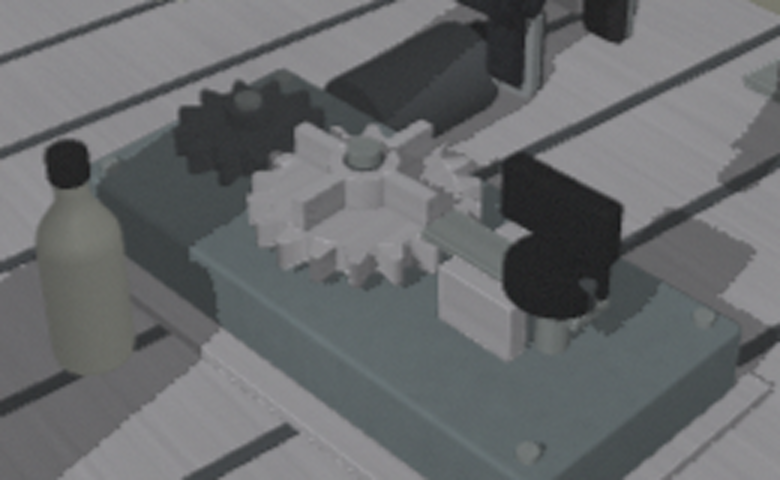

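View pics/sc15.png

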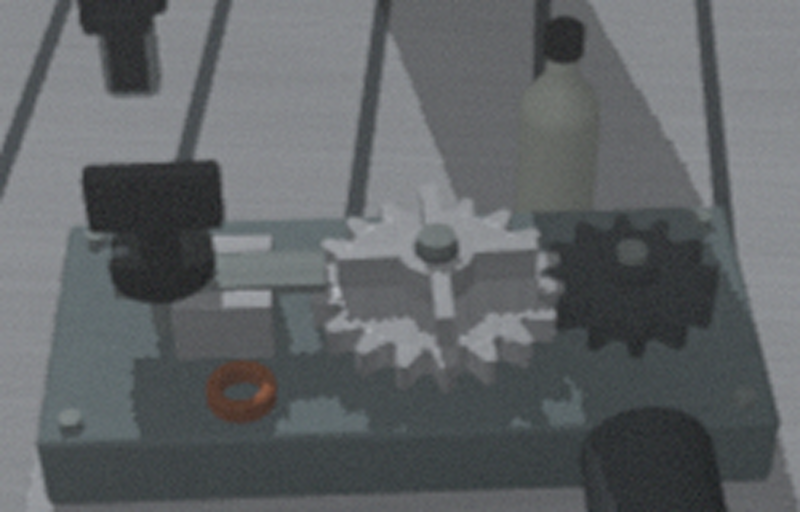

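Run:
```python
from h import *
c=cams.get_calibration("wrist"); n=onplane(c,(314.5,127),83); a=onplane(c,(317,35),100)
print(n,a,np.linalg.norm((n-a)[:2]))
s=cams.get_calibration("scene")
for u in (303,327): print(onplane(s,(u/3.2+190,268/3.2+170),83))
```

```text
[547.95597432   1.23965208  83.        ] [543.25878562  51.78270739 100.        ] 50.76085127600362
[549.81402685  -8.52957599  83.        ]
[549.17238714   2.45569135  83.        ]
```

```bash
python3 -c "
from cell import order; print(order.finish_job())"
```

```text
the job is handed in; nothing more can be done
None
```

I pushed the big gear fully home and turned the cam knob clockwise until the keeper snapped over its rim. I handed the job in at about 15.5 s with the gripper open and clear. `finish_job` gives no verdict, so the result rests on these checks:

- **Gear:** I set its angle from the camera first (about half a pitch clockwise), so the teeth went in without landing on the small gear. It came to a hard stop, and a short rock to and fro under pressure did not move it further. I stopped at about 16 N. Measured from above, both gears were 0.98 of their nominal size, so they sit level to within a millimetre or two.
- **Keeper:** after turning the knob about 1 rad, the bar lies along the trainer's y axis. The nose moved about 11 mm and ends 51–53 mm from the gear's axis, which puts it over the 59 mm rim. In the last pictures it was still in place after I let go.
- **Bottle:** it stands at the same place in the pictures as at the start.

Some checks disagreed:

- My first wrist measurements were a few mm off because the arm was still settling when I took them, so I repeated them.
- My absolute height estimates for the gears scattered between 70 and 76 mm. I relied on comparing the two gears and on the hard stop instead.
- The wrist force hardly showed the 3 N sliding push.

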